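Feed the spool round the bent rail and shut the keeper

ROBOT

A 6-joint arm with a two-finger parallel gripper is mounted at the origin on the work surface. World frame = base frame: x ahead of the robot, y to its left, z up, the work surface at z = 0. Lengths are in m, angles in rad, forces in N, time in s.
With the tool pointing down it reaches from about 0.35 to 0.975 m from the base axis. Payload 4.9 kg.
Tool frame: the origin (TCP) lies at the very end of the fingers, on their centre line; the grasp point (between the pads) lies 19 mm behind it; z points along the fingers, y is the direction in which the jaws open and shut (so a half turn about z gives the same grasp; the last joint's range is limited). The gripper opens to 85 mm and grips with 20 to 120 N. Pads are 22 mm wide; open, the fingers measure 114 mm over their backs; the gripper's body (76 mm by 85 mm) begins 54 mm behind the grasp point. The pads swing forward as they close: fully open they stand 13 mm farther back than shut.
Start: joints at [1.042, 0.053, 1.613, -0, 1.476, -0.119], TCP at [0.249, 0.573, 0.201] pointing down, gripper open.
Joint ranges: [-3.01, 3.01], [-1.01, 2.22], [0.06, 2.58], [-1.02, 4.17], [0.09, 2.62], [-3.14, 3.14]. Speed limits (rad/s): [2.57, 2.57, 3.14, 3.14, 3.14, 3.14].

INTERFACE

Orientations are given as a unit quaternion [w, x, y, z].
In Python, from plant import monitor, eyes, manip gives the robot as it stands.
- The arm moves only by the tool step_arm, never from a script. Its argument "motion" is a list of rows, each a list of 7 numbers: the shift along the world's x, y, z scaled (see below), then the turn, a rotation vector about the world's x, y, z scaled (see below), then the closure in counts, from 0 (fully open) to 255 (shut). In form: [[x, y, z, ax, ay, az, grip], ...]. A call has 1 to 10 rows; each row is the pose to reach, as a shift and turn from the pose commanded when the call began; what a row does not reach only later rows make up. The controller multiplies each number of a shift by 0.5 m and each number of a turn by 1.5 rad. A row lasts 1/10 s, in which the tool goes at most 50 mm and 8.59 degrees, less where a joint would pass 70% of its speed; a pose out of reach is approached as far as the arm can. A call with a number of a shift or a turn outside -1 to 1 is refused whole. A call with a gripper value outside its range is refused whole. The fingers move at their own pace and stop on an object; the grip force is fixed at half the most. Time passes only in rows, so rows that repeat a pose let the fingers close. It gives the time, the measured TCP pose, the force and the opening at its end, in the units of the state.
- monitor.state(): the state, without advancing time (a new reading comes with each control period).
- eyes.grab_frame(name): name is "scene" or "top" or "wrist"; returns a dict with "pixels" (384x512x3 uint8, red, green, blue), "mtx" (3x3 intrinsics, pixels), "rvec" (rotation vector, rad) and "tvec" (3), from world to camera coordinates, as OpenCV has them; the wrist camera has in their place "hand_eye" (4x4, takes a point from camera to tool coordinates, whose origin is the TCP and whose axes are the flange's). Camera axes: x right, y down, z forward; pixel columns grow to the right and rows downward; lengths in m; the calibration is good to about 2 mm. A picture is of the moment at which its call begins: read the wrist's pose just before it. There is no depth.
- manip.job_done(): hands the job in, once; it reports no verdict.
Trained networks look in the newest picture that a camera, given by its name, has taken for a name from the list of things; names that differ only in an ending like _2 or _b are one class to them, and where a whole thing is asked for, a point or a joint stands for the part that bears it (a point fixed in the world has none). Each returns a list of dicts, best first, with "p" (0 to 1); they miss things now and then, are a little off and sometimes report something else, mostly with a low value. They report only what shows in the picture. A call takes as long as a camera call.
- eyes.look_for(name, camera): "box" ([centre column, centre row, width, height] in pixels, round what is visible of it).
- eyes.pinpoint(name, camera): "uv" ([column, row] in pixels: a listed point, or the origin of a listed thing).
The state is a dict: "time": time; "joint_pos": joint angles; "joint_vel": joint speeds; "joint_efforts": joint torques, N m; "tool_pos": TCP position; "tool_rot": TCP orientation; "contact_force": force on the tool from outside, world axes, zero at the start; "ft_torque": the same for the moment, N m; "gripper_width": opening from 0.0 (shut) to 1.0 (fully open).
Only numpy, scipy, OpenCV 4.12 (cv2) and the standard library are available. Lean on these libraries where they do the work, as an engineer would, in place of code of your own. Each camera call takes 0.05 s, during which the arm holds its last target.

TASK

Slide the empty wooden spool along the bent steel rail, round the bend, to the far end of the other leg, past the hinged keeper bar (swing the bar out of the way first if it blocks). Then swing the keeper bar fully shut behind the spool until it clicks home in its catch, and let go, leaving the jar, the cup and the spare spool standing where they are.

Things in the scene. Friction and masses are not known exactly. Their poses are not given: they have to be found in the camera images.
- rail: Fixed rail fixture: plywood foot carrying one bent steel rod 10 mm thick, its axis level 115 mm above the table. Origin: on the table, under the bend's centre; z up. In its frame (mm) the start leg runs along y = -60 from x = 145 to 0, then a quarter circle of radius 60 about the origin (through -42, -42) to (-60, 0), then the far leg along x = -60 to y = 132. Both ends turn down into the foot.
- rail_end (a point): On the rod's axis at the far leg's end, on the inner face of a fixed stop disc 28 mm across: x = -60, y = 122, z = 115 mm in the rail's frame. A like disc ends the start leg, inner face at x = 135 mm. The foot, 15 mm thick, covers x -150 to 165, y -105 to -15 mm, and x -150 to 10, y -15 to 145 mm.
- catch (a point): Top of the catch post, 14 mm thick, beside the far leg on the inner side of the bend: x = -6, y = 65, z = 124 mm in the rail's frame. It has a sprung ball on top and, behind it at y = 77 to 83 mm, a stop lip 12 mm wide, 140 mm high. The shut keeper bar's tip lies over it, against the lip.
- spool: Empty wooden spool threaded on the rail, starting on the start leg. Origin: its centre; its x axis is its hole's axis. 36 mm long, end flanges 68 mm across and 8 mm thick, hub 36 mm across between them, hole 17 mm, 50 to 100 g. It hangs with its centre 3.5 mm below the rod's axis, slides and turns freely, cocks if pushed on one side or at its top; it cannot leave the rail.
- keeper (a joint): Keeper bar's angle, rad: 0 shut (square across the far leg), 1.57 parallel to the far leg, pointing back to the bend, 1.9 open stop. It swings level on a stiff hinge (0.05 N m) and stays where left. A sprung ball makes a light detent from 0.09 to 0.03; past it the bar is held shut. It blocks the spool unless opened to about 1.5. Shut, it leaves the spool 12 mm of play before the end disc.
- keeper_pin (a point): Keeper's upright hinge pin, at the bar's underside: x = -122, y = 68, z = 126 mm in the rail's frame, on a 16 mm post outside the far leg. The bar, steel, 126 mm long from the pin, 12 mm wide, 8 mm thick, underside 126 mm over the table, passes over the rod. At angle a it points along (cos a, -sin a) in the rail's frame.
- keeper_knob (a point): Centre of the black upright knob on the keeper bar, 85 mm from the pin: 14 mm in diameter, 24 mm tall, from 134 to 158 mm above the table; this point is 146 mm above the table.
- jar: Bystander: glass jar with steel cap, 54 mm in diameter, 95 mm tall, origin at the centre of its underside. Leave alone.
- cup: Bystander: white ceramic cup without handle, 60 mm in diameter, 85 mm tall, origin at the centre of its underside. Leave alone.
- spare: Bystander: spare wooden spool, 56 mm in diameter, 70 mm tall, standing on end on the table, origin at the centre of its underside. Leave alone.

How it is judged:
By the outcome, as a careful person would: the job done as asked, in the order asked, and still so for the second after the job is handed in, with the robot touching nothing.
It also fails if it takes over 64 s, if anything falls off the work surface, if the arm or the gripper's body presses on something with over 40 N, if the wrist force passes 120 N, or if a joint passes its speed limit or range.

## Working session

There is one attempt and no reset: what is moved stays moved. The work goes in short steps, Python scripts to look and compute and a tool call to move; the robot and the scene stay as the last step left them, time stands still between calls to the robot, and variables do not carry over. Pictures are saved under pics/ and viewed, and the job is handed in when it is done.

Besides the shell and the picture viewer there is one more tool, called as name(argument=value, ...), one argument or row to a line, values as JSON. step_arm: Moves the arm, as the interface text tells. Its arguments: {"type":"object","properties":{"motion":{"type":"array","items":{"type":"array","items":{"type":"number"}}}},"required":["motion"]}

```bash
mkdir -p pics; ls
cat > h.py <<'E'
import numpy as np,cv2
from plant import monitor,eyes,manip
def grab(n,f=None):
    d=eyes.grab_frame(n)
    if f: cv2.imwrite('pics/'+f,d['pixels'][:,:,::-1])
    return d
def ray(d,uv):
    R=cv2.Rodrigues(np.array(d['rvec'],float))[0];t=np.array(d['tvec'],float).ravel()
    p=cv2.undistortPoints(np.array([[uv]],float),np.array(d['mtx'],float),None).ravel()
    return -R.T@t, R.T@np.array([p[0],p[1],1])
def atz(d,uv,z):
    o,v=ray(d,uv); return o+v*(z-o[2])/v[2]
def proj(d,P):
    return cv2.projectPoints(np.array(P,float).reshape(-1,1,3),np.array(d['rvec'],float),np.array(d['tvec'],float),np.array(d['mtx'],float),None)[0].reshape(-1,2)
E
python3 - <<'E'
from h import *
s=monitor.state();print({k:np.round(v,3) for k,v in s.items()})
for c in ['scene','top','wrist']:
    d=grab(c,c+'0.png')
    for n in ['rail','rail_end','catch','spool','keeper','keeper_pin','keeper_knob','jar','cup','spare']:
        try:
            r=eyes.pinpoint(n,c)[:2] if n!='keeper' else eyes.look_for(n,c)[:2]
            print(c,n,[(np.round(x.get('uv',x.get('box')),1).tolist(),round(x['p'],2)) for x in r])
        except Exception as e: print(c,n,e)
E
```

```text
pics
{'time': np.float64(0.0), 'joint_pos': array([ 1.042,  0.053,  1.614, -0.   ,  1.476, -0.119]), 'joint_vel': array([-0.   ,  0.   , -0.001,  0.   ,  0.001, -0.001]), 'joint_efforts': array([ 0.0000e+00, -3.9370e+01, -3.7017e+01, -0.0000e+00,  7.0000e-03,
        0.0000e+00]), 'tool_pos': array([0.249, 0.573, 0.2  ]), 'tool_rot': array([-0.   ,  0.203,  0.979, -0.001]), 'contact_force': array([ 0.372, -0.265, -0.092]), 'ft_torque': array([-0.011, -0.068,  0.041]), 'gripper_width': np.float64(1.001)}
scene rail [([234.0, 170.8], 0.78), ([240.1, 260.2], 0.34)]
scene rail_end [([267.0, 184.7], 0.83)]
scene catch [([236.1, 160.0], 0.72)]
scene spool [([210.0, 120.3], 0.87)]
scene keeper [([287.1, 135.9, 32.3, 48.6], 0.87)]
scene keeper_pin [([294.6, 152.8], 0.96)]
scene keeper_knob [([275.7, 116.5], 0.71)]
scene jar [([218.8, 118.8], 0.71)]
scene cup [([211.8, 189.5], 0.81)]
scene spare [([241.0, 261.4], 0.67)]
top rail [([295.4, 207.6], 0.97)]
top rail_end [([233.1, 198.5], 0.82), ([293.0, 206.5], 0.18)]
top catch [([273.0, 192.4], 0.91)]
top spool [([338.2, 208.0], 0.64)]
top keeper [([264.4, 252.9, 66.7, 27.7], 0.88)]
top keeper_pin [([234.2, 242.9], 0.86)]
top keeper_knob [([278.6, 256.4], 0.64)]
top jar [([359.8, 238.6], 0.6)]
top cup [([289.6, 180.6], 0.64)]
top spare [([215.0, 150.8], 0.85)]
wrist rail []
wrist rail_end []
wrist catch []
wrist spool []
wrist keeper []
wrist keeper_pin []
wrist keeper_knob []
wrist jar []
wrist cup []
wrist spare []
```

Run:
```python
import cv2
for c in ['scene','top']:
    i=cv2.imread(f'pics/{c}0.png'); i=i[80:290,150:410]
    cv2.imwrite(f'pics/{c}0z.png',cv2.resize(i,None,fx=2.8,fy=2.8,interpolation=cv2.INTER_CUBIC))
```

```text
(no output)
```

View pics/scene0z.png

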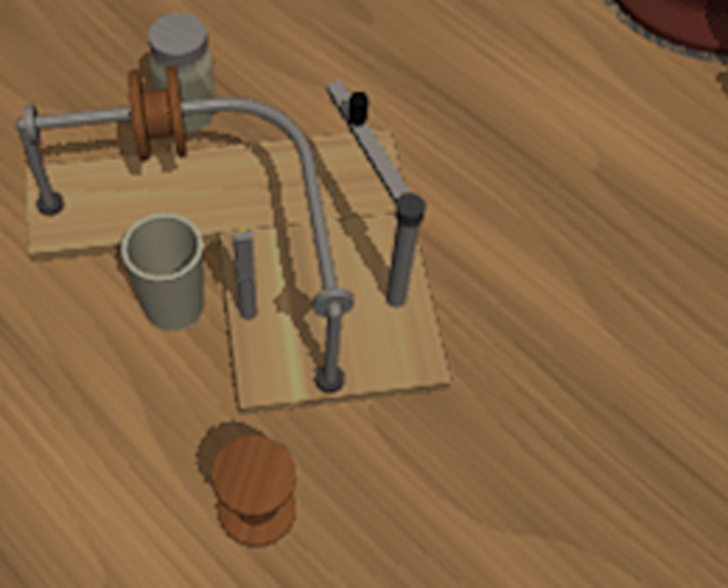

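View pics/top0z.png

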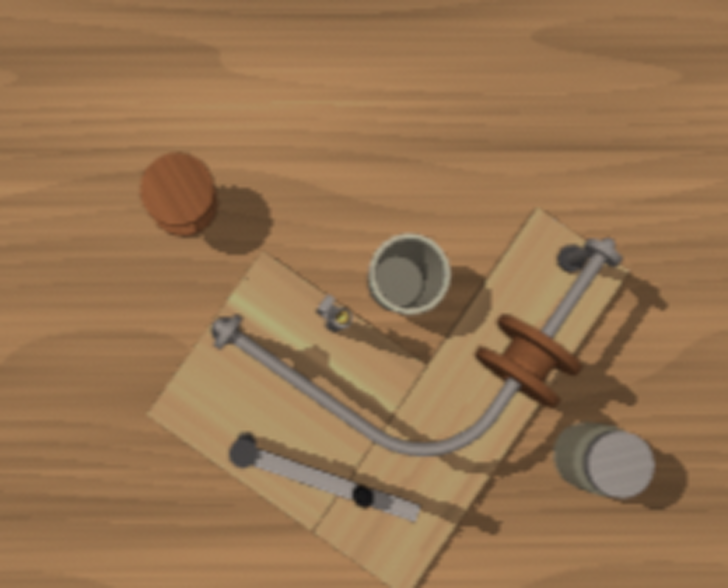

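View pics/top0.png

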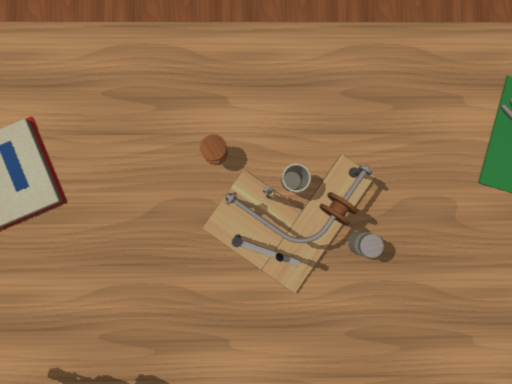

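```bash
cat >> h.py <<'E'
def W(p,q): # rail mm -> world m
    x,y,a=p; q=np.atleast_2d(np.array(q,float))/1000; c,s=np.cos(a),np.sin(a)
    return np.c_[x+c*q[:,0]-s*q[:,1], y+s*q[:,0]+c*q[:,1], q[:,2]]
E
python3 - <<'E'
from h import *
from scipy.optimize import least_squares
S=grab('scene');T=grab('top')
end,cat,pin,fc=[-60,122,115],[-6,65,124],[-122,68,126],[[-150,-105,15],[165,-105,15],[165,-15,15],[10,145,15],[-150,145,15]]
def z2(u): return [150+u[0]/2.8-.5+.18,80+u[1]/2.8-.5+.18]
obs=[(S,end,[267,184.7]),(S,cat,[236.1,160]),(S,pin,[294.6,152.8]),(T,end,[233.1,198.5]),(T,cat,[273,192.4]),(T,pin,[234.2,242.9]),
 (T,fc[2],z2([538,207])),(T,fc[4],z2([148,413])),(T,fc[3],z2([263,253])),(T,fc[1],z2([630,270])),
 (S,fc[2],z2([30,250])),(S,fc[3],z2([240,405])),(S,fc[4],z2([448,382])),(S,[135,-60,115],z2([30,122])),(T,[135,-60,115],z2([598,253]))]
f=lambda p:np.concatenate([(proj(d,W(p,q))[0]-u) for d,q,u in obs])
best=min((least_squares(f,[.6,.0,a],loss='soft_l1') for a in np.arange(-3,3.2,1)),key=lambda r:r.cost)
p=best.x;print(p,best.cost);print(np.round(f(p).reshape(-1,2),1))
np.save('p.npy',p)
# spool: along start leg
for d,u in ((S,[210,120.3]),(T,[338.2,208])):
    print('spool',W(p,[[0,0,0]])[0], atz(d,u,.1115), end=' ')
    w=atz(d,u,.1115)-[p[0],p[1],0]; c,s=np.cos(p[2]),np.sin(p[2]); print('rail',c*w[0]+s*w[1],-s*w[0]+c*w[1])
def k(a): return [-122+85*np.cos(a),68-85*np.sin(a),146]
g=lambda a:np.concatenate([proj(S,W(p,k(a[0])))[0]-[275.7,116.5],proj(T,W(p,k(a[0])))[0]-[278.6,256.4]])
r=least_squares(g,[1.7]);print('keeper',r.x,g(r.x),W(p,k(r.x[0])))
for n,h,us,ut in(('jar',0,[218.8,118.8],[359.8,238.6]),('cup',0,[211.8,189.5],[289.6,180.6]),('spare',0,[241,261.4],[215,150.8])):
    print(n,atz(S,us,h),atz(T,ut,h))
for n,q in dict(end=end,cat=cat,pin=pin,orig=[0,0,0],bend=[-42,-42,115],start=[135,-60,115]).items(): print(n,np.round(W(p,q),3))
i=T['pixels'][:,:,::-1].copy();j=S['pixels'][:,:,::-1].copy()
pts=[[x,-60,115] for x in range(145,0,-10)]+[[60*np.cos(t),60*np.sin(t),115] for t in np.linspace(-np.pi/2,-np.pi,8)]+[[-60,y,115] for y in range(0,130,10)]
for im,d in((i,T),(j,S)):
    im2=cv2.resize(im[80:290,150:410],None,fx=2.8,fy=2.8)
    for u in proj(d,W(p,pts)): cv2.circle(im2,tuple(int(v) for v in (u-[150,80]+.5)*2.8),1,(0,0,255),-1)
    cv2.imwrite('pics/ov_%s.png'%('top' if d is T else 'scene'),im2)
E
```

```text
[ 0.56342974 -0.07513388 -0.61471028] 15.96543674302858
[[ 1.4  1.4]
 [-0.1  1.9]
 [ 1.3  2.9]
 [ 0.2  0.7]
 [ 0.1  0.6]
 [ 3.4 -1.4]
 [ 0.7 -0.6]
 [-0.1  1. ]
 [ 0.5 -1.3]
 [ 1.1 -0.1]
 [-1.4  0.9]
 [-0.3  0.5]
 [ 1.4 -0.8]
 [ 2.   0.3]
 [ 1.8  0.9]]
spool [ 0.56342974 -0.07513388  0.        ] [ 0.55920109 -0.14353479  0.1115    ] rail 0.03599374627447611 -0.05831822926595573
spool [ 0.56342974 -0.07513388  0.        ] [ 0.56620241 -0.14806557  0.1115    ] rail 0.044326406341334584 -0.05798179446857384
keeper [1.28197559] [1.21314726 1.79819665 1.89565467 0.09992498] [[ 0.47576719 -0.02974799  0.146     ]]
jar [ 0.48465877 -0.21759158  0.        ] [ 0.49809848 -0.22150975  0.        ]
cup [ 0.6310216  -0.06902597  0.        ] [ 0.62958059 -0.06493752  0.        ]
spare [0.69578125 0.10006899 0.        ] [0.69791236 0.10313098 0.        ]
end [[0.585 0.059 0.115]]
cat [[ 0.596 -0.019  0.124]]
pin [[0.503 0.051 0.126]]
orig [[ 0.563 -0.075  0.   ]]
bend [[ 0.505 -0.085  0.115]]
start [[ 0.639 -0.202  0.115]]
```

View pics/ov_top.png

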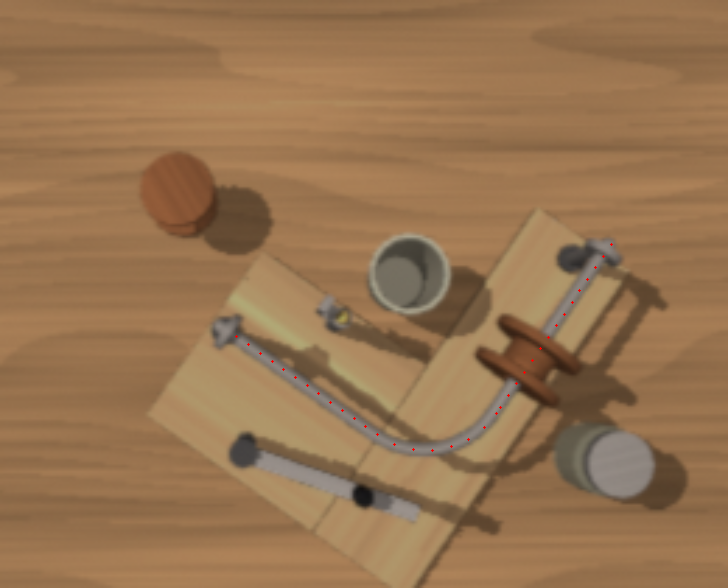

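View pics/ov_scene.png

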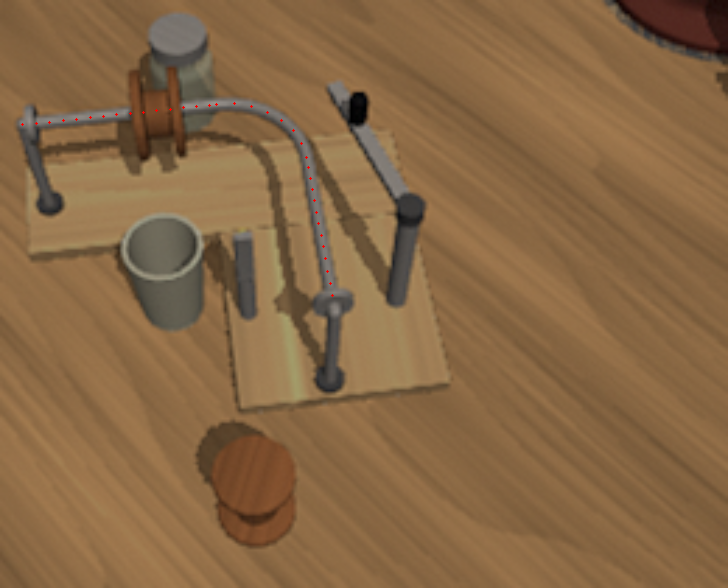

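step_arm(
  motion=[
    [0.4,-1,0.1,0,0,-0.95,180],
    [0.4,-1,0.1,0,0,-0.95,180],
    [0.4,-1,0.1,0,0,-0.95,180],
    [0.4,-1,0.1,0,0,-0.95,180],
    [0.4,-1,0.1,0,0,-0.95,180],
    [0.4,-1,0.1,0,0,-0.95,180],
    [0.4,-1,0.1,0,0,-0.95,180],
    [0.4,-1,0.1,0,0,-0.95,180],
    [0.4,-1,0.1,0,0,-0.95,180],
    [0.4,-1,0.1,0,0,-0.95,180],
  ],
)

```text
time: 2.75
tool_pos: [0.4343, 0.1091, 0.2482]
tool_rot: [0.0, 0.795, 0.606, 0.001]
contact_force: [1.5, -0.1, -0.3]
gripper_width: 0.293
```

step_arm(
  motion=[
    [0.05,-0.1,0,0,0,-0.15,180],
    [0.05,-0.1,0,0,0,-0.15,180],
    [0.05,-0.1,0,0,0,-0.15,180],
    [0.05,-0.1,0,0,0,-0.15,180],
    [0.05,-0.1,0,0,0,-0.15,180],
  ],
)

```text
time: 3.25
tool_pos: [0.4586, 0.0619, 0.2476]
tool_rot: [-0.0, 0.857, 0.516, 0.0]
contact_force: [-0.5, -0.2, -0.2]
gripper_width: 0.291
```

```bash
cat >> h.py <<'E'
def tooly():
    from scipy.spatial.transform import Rotation as Ro
    s=monitor.state();q=s['tool_rot'];return np.array(s['tool_pos']),Ro.from_quat([q[1],q[2],q[3],q[0]]).as_matrix()
def wray(d,uv,P,R):
    H=np.array(d['hand_eye']);p=cv2.undistortPoints(np.array([[uv]],float),np.array(d['mtx'],float),None).ravel()
    return P+R@H[:3,3], R@H[:3,:3]@np.array([p[0],p[1],1])
def watz(d,uv,P,R,z):
    o,v=wray(d,uv,P,R);return o+v*(z-o[2])/v[2]
def R2(p,w): 
    c,s=np.cos(p[2]),np.sin(p[2]);x,y=w[0]-p[0],w[1]-p[1];return np.round([1000*(c*x+s*y),1000*(-s*x+c*y)],1)
E
python3 - <<'E'
from h import *
p=np.load('p.npy')
P,R=tooly();d=grab('wrist','w1.png');print(P,np.degrees(np.arctan2(R[1,1],R[0,1])),np.round(R,3))
for n,z in dict(keeper_knob=.146,keeper_pin=.126,catch=.124,rail_end=.115,spool=.1115).items():
    for r in eyes.pinpoint(n,'wrist')[:1]:
        w=watz(d,r['uv'],P,R,z);print(n,np.round(r['uv'],1),round(r['p'],2),np.round(w,4),'rail',R2(p,w))
E
```

```text
[0.45857227 0.06192708 0.24764801] -27.8584284623711 [[ 0.467  0.884  0.   ]
 [ 0.884 -0.467  0.   ]
 [ 0.    -0.    -1.   ]]
keeper_knob [312.5 246.8] 0.95 [ 0.4754 -0.0267  0.146 ] rail [-99.9 -11.2]
keeper_pin [300.3 169.1] 0.63 [0.5008 0.0516 0.126 ] rail [-124.2   67.4]
catch [406.6 188.9] 0.86 [ 0.5937 -0.0229  0.124 ] rail [-5.4 60.1]
rail_end [373.5 123.6] 0.72 [0.5893 0.0569 0.115 ] rail [-55.  122.8]
spool [410.7 280.9] 0.83 [ 0.5627 -0.149   0.1115] rail [ 42.  -60.8]
```

View pics/w1.png

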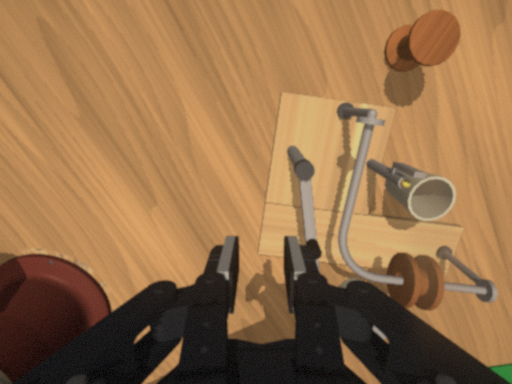

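Run:
```python
from h import *
p=np.load('p.npy')
for a in [1.3,1.4,1.5,1.6,1.7,1.8,1.85,1.9]:
    w=W(p,[-122+85*np.cos(a),68-85*np.sin(a),146])[0]; print(a,w.round(4),((w[:2]-[.4586,.0619])/.5).round(3))
```

```text
1.3 [ 0.4743 -0.0292  0.146 ] [ 0.031 -0.182]
1.4 [ 0.4665 -0.026   0.146 ] [ 0.016 -0.176]
1.5 [ 0.459 -0.022  0.146] [ 0.001 -0.168]
1.6 [ 0.452  -0.0172  0.146 ] [-0.013 -0.158]
1.7 [ 0.4454 -0.0118  0.146 ] [-0.026 -0.147]
1.8 [ 0.4395 -0.0057  0.146 ] [-0.038 -0.135]
1.85 [ 0.4367 -0.0025  0.146 ] [-0.044 -0.129]
1.9 [0.4341 0.0009 0.146 ] [-0.049 -0.122]
```

step_arm(
  motion=[
    [0.031,-0.18,0,0,0,0,180],
    [0.031,-0.18,0,0,0,0,180],
    [0.031,-0.18,-0.1,0,0,0,180],
    [0.031,-0.18,-0.15,0,0,0,180],
    [0.031,-0.18,-0.18,0,0,0,180],
    [0.031,-0.18,-0.18,0,0,0,180],
  ],
)

```text
time: 4.15
tool_pos: [0.4729, -0.0285, 0.1552]
tool_rot: [-0.002, 0.857, 0.515, -0.002]
contact_force: [0.9, -0.9, 0.4]
gripper_width: 0.296
```

Run:
```python
from h import *
p=np.load('p.npy')
P,R=tooly();d=grab('wrist','w2.png');print(P,np.degrees(np.arctan2(R[1,1],R[0,1])))
for n,z in dict(keeper_knob=.146).items():
    for r in eyes.pinpoint(n,'wrist')[:1]:
        w=watz(d,r['uv'],P,R,z);print(n,np.round(r['uv'],1),round(r['p'],2),np.round(w,4),'rail',R2(p,w))
```

```text
[ 0.47288789 -0.02850336  0.15523166] -27.994764042771052
keeper_knob [262.3 216.7] 0.84 [ 0.4758 -0.0262  0.146 ] rail [-99.8 -10.5]
```

View pics/w2.png

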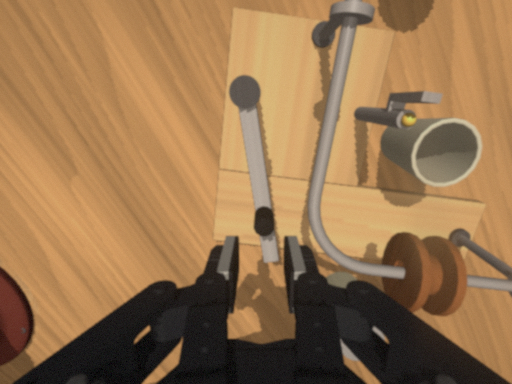

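step_arm(
  motion=[
    [0.002,0.002,-0.02,0,0,0,180],
    [0.002,0.002,-0.032,0,0,0,180],
    [-0.014,0.008,-0.032,0,0,0,180],
    [-0.029,0.016,-0.032,0,0,0,180],
    [-0.043,0.026,-0.032,0,0,0,180],
    [-0.056,0.036,-0.032,0,0,0,180],
    [-0.068,0.048,-0.032,0,0,0,180],
    [-0.075,0.055,-0.032,0,0,0,180],
    [-0.08,0.06,-0.032,0,0,0,180],
    [-0.08,0.06,-0.032,0,0,0,180],
  ],
)

```text
time: 5.25
tool_pos: [0.4343, 0.0013, 0.1417]
tool_rot: [0.0, 0.857, 0.515, 0.0]
contact_force: [0.3, -0.4, 0.6]
gripper_width: 0.295
```

Run:
```python
from h import *
p=np.load('p.npy')
P,R=tooly();d=grab('wrist','w3.png');print(P,np.degrees(np.arctan2(R[1,1],R[0,1])))
for n,z in dict(keeper_knob=.146,keeper_pin=.126).items():
    for r in eyes.pinpoint(n,'wrist')[:1]:
        w=watz(d,r['uv'],P,R,z);print(n,np.round(r['uv'],1),round(r['p'],2),np.round(w,4),'rail',R2(p,w))
```

```text
[0.43425614 0.00129036 0.14171489] -27.99062128281947
keeper_knob [336.9 240. ] 0.57 [ 0.4753 -0.0289  0.146 ] rail [-98.6 -13.1]
keeper_pin [318.3 105.4] 0.64 [0.5026 0.0516 0.126 ] rail [-122.8   68.5]
```

View pics/w3.png

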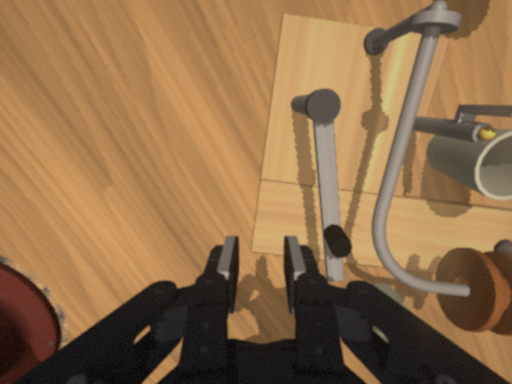

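Run:
```python
from h import *
p=np.load('p.npy')
P,R=tooly();d=grab('wrist');H=np.array(d['hand_eye']);print(H.round(3),d['mtx'])
def wproj(X):
    c=np.linalg.inv(H)@np.r_[X,1];u=np.array(d['mtx'])@c[:3];return u[:2]/u[2]
for X in ([0,0,0],[0,.012,0],[0,-.012,0],[0.011,.012,0],[-.011,.012,0],[0,.012,-.038]):print(X,wproj(X))
S=grab('scene','s3.png');T=grab('top','t3.png')
for c,D in(('scene',S),('top',T)):
    print(c,proj(D,P),[ (r['uv'],r['p']) for r in eyes.pinpoint('keeper_knob',c)[:2]])
    i=cv2.imread('pics/%s3.png'%c[0]);u=proj(D,P)[0];cv2.circle(i,tuple(int(v) for v in u),1,(0,0,255),-1)
    cv2.imwrite('pics/%s3z.png'%c[0],cv2.resize(i[80:290,150:410],None,fx=2.8,fy=2.8,interpolation=cv2.INTER_CUBIC))
```

```text
[[ 0.    -0.95  -0.313  0.079]
 [ 1.     0.    -0.     0.001]
 [ 0.    -0.313  0.95  -0.172]
 [ 0.     0.     0.     1.   ]] [[284.08327034   0.         260.97559937]
 [  0.         284.08327034 194.01163653]
 [  0.           0.           1.        ]]
[0, 0, 0] [259.97598536 226.91264772]
[0, 0.012, 0] [278.11140994 226.91621473]
[0, -0.012, 0] [241.84072713 226.90908075]
[0.011, 0.012, 0] [278.43334092 211.44393415]
[-0.011, 0.012, 0] [277.80104466 241.83263766]
[0, 0.012, -0.038] [282.17491882 256.95365878]
scene [[302.11237955 117.54576238]] [([278.0, 119.5], 0.9)]
top [[264.21641271 278.49099881]] [([275.1, 257.4], 0.92)]
```

View pics/s3z.png

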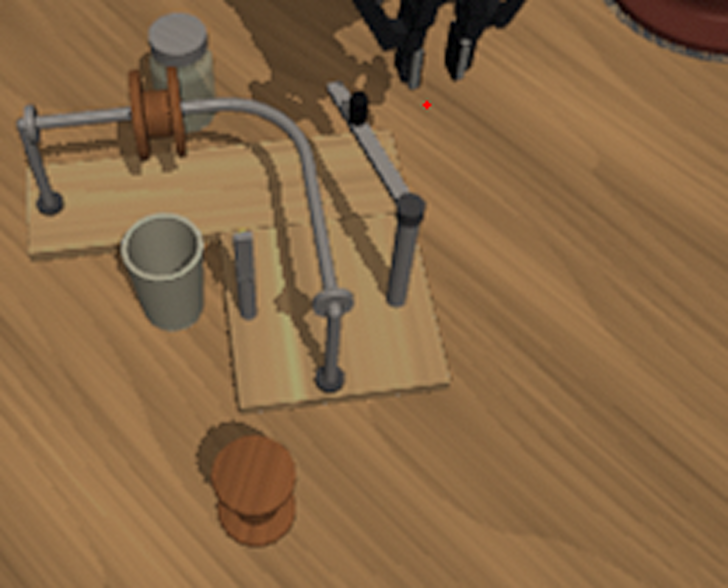

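View pics/t3z.png

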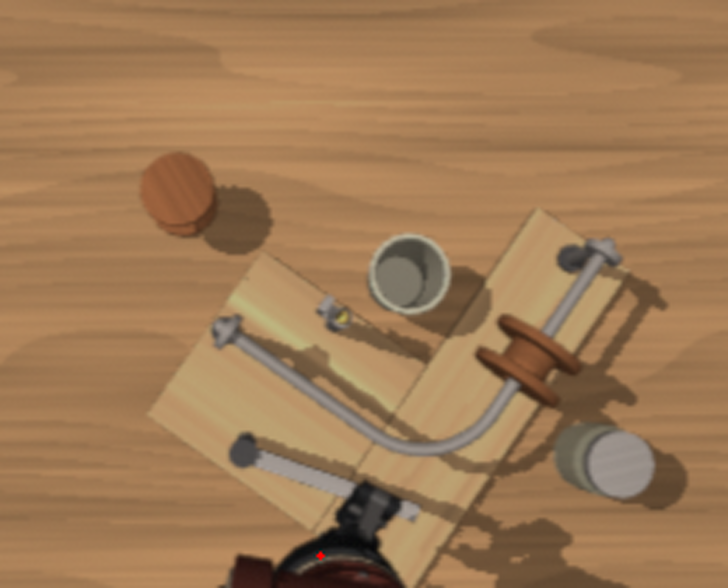

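Run:
```python
from h import *
P,R=tooly();S=grab('scene');T=grab('top');W_=grab('wrist')
H=np.array(W_['hand_eye'])
def wproj(X):
    c=np.linalg.inv(H)@np.r_[X,1];u=np.array(W_['mtx'])@c[:3];return (u[:2]/u[2]).round(0)
for D in(S,T): print('cam',ray(D,[256,192])[0].round(2))
for z in[0,-.01,-.02,-.03,-.04,-.06,-.1,-.2]:
  print(z,[((proj(D,P+R@[0,y,z])[0]+.5-[150,80])*2.8).round(0).tolist() for D in(S,T) for y in(-.013,.013)],wproj([.011,.0125,z]),wproj([-.011,.0125,z]))
```

```text
cam [0.85 0.3  0.69]
cam [0.56 0.04 0.91]
0 [[444.0, 103.0], [410.0, 110.0], [312.0, 575.0], [330.0, 540.0]] [279. 211.] [279. 242.]
-0.01 [[446.0, 93.0], [411.0, 100.0], [313.0, 577.0], [331.0, 542.0]] [280. 217.] [279. 249.]
-0.02 [[448.0, 83.0], [413.0, 91.0], [314.0, 580.0], [332.0, 544.0]] [281. 224.] [280. 257.]
-0.03 [[450.0, 73.0], [414.0, 80.0], [314.0, 583.0], [333.0, 547.0]] [283. 232.] [282. 267.]
-0.04 [[452.0, 63.0], [416.0, 70.0], [315.0, 586.0], [334.0, 549.0]] [284. 240.] [283. 277.]
-0.06 [[456.0, 41.0], [419.0, 48.0], [316.0, 592.0], [336.0, 554.0]] [287. 261.] [286. 302.]
-0.1 [[464.0, -6.0], [426.0, 2.0], [319.0, 606.0], [340.0, 565.0]] [298. 329.] [296. 381.]
-0.2 [[491.0, -148.0], [446.0, -141.0], [329.0, 647.0], [353.0, 600.0]] [ -356. -3660.] [ 2600. 18954.]
```

step_arm(
  motion=[
    [0,0,0,0,0,0,255],
    [0,0,0,0,0,0,255],
    [0,0,0,0,0,0,255],
    [0,0,0,0,0,0,255],
  ],
)

```text
time: 6.2
tool_pos: [0.4344, 0.001, 0.1416]
tool_rot: [0.0, 0.857, 0.515, 0.0]
contact_force: [-0.0, 0.3, -0.3]
gripper_width: -0.001
```

Run:
```python
from h import *
P,R=tooly();d=grab('wrist','w4.png');S=grab('scene','s4.png')
a=cv2.resize(S['pixels'][60:160,260:360,::-1],None,fx=4,fy=4,interpolation=cv2.INTER_CUBIC)
b=cv2.resize(d['pixels'][190:320,200:320,::-1],(370,400),interpolation=cv2.INTER_CUBIC)
for z in (0,-.01,-.02,-.03,-.04):
    u=(proj(S,P+R@[0,0,z])[0]+.5-[260,60])*4;cv2.circle(a,tuple(int(v) for v in u),2,(0,0,255),-1)
cv2.imwrite('pics/c4.png',np.hstack([a,b]));print(P,monitor.state()['gripper_width'])
```

```text
[0.43440125 0.00098334 0.14164199] -0.0017348972457875108
```

View pics/c4.png

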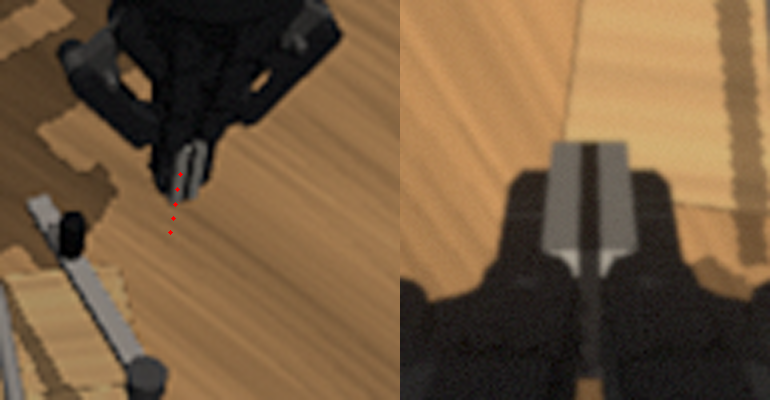

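step_arm(
  motion=[
    [0,0,0.08,0,0,0,180],
    [0.04,-0.03,0.08,0,0,0.05,180],
    [0.082,-0.058,0.08,0,0,0.08,180],
    [0.082,-0.058,0.08,0,0,0.08,180],
    [0.082,-0.058,0.04,0,0,0.08,180],
    [0.082,-0.058,0.0,0,0,0.08,180],
    [0.082,-0.058,-0.02,0,0,0.08,180],
    [0.082,-0.058,-0.03,0,0,0.08,180],
    [0.082,-0.058,-0.04,0,0,0.08,180],
    [0.082,-0.058,-0.04,0,0,0.08,180],
  ],
)

```text
time: 7.3
tool_pos: [0.4753, -0.0279, 0.1216]
tool_rot: [-0.0, 0.825, 0.565, -0.0]
contact_force: [0.4, -0.6, 0.7]
gripper_width: 0.297
```

Run:
```python
from h import *
P,R=tooly();d=grab('wrist','w5.png');S=grab('scene','s5.png')
a=cv2.resize(S['pixels'][60:160,230:330,::-1],None,fx=4,fy=4,interpolation=cv2.INTER_CUBIC)
b=cv2.resize(d['pixels'][190:320,200:320,::-1],(370,400),interpolation=cv2.INTER_CUBIC)
cv2.imwrite('pics/c5.png',np.hstack([a,b]));print(P,monitor.state()['gripper_width'],np.degrees(np.arctan2(R[1,1],R[0,1])))
```

```text
[ 0.47530368 -0.02790242  0.12157498] 0.29446046440679036 -21.140721666963525
```

View pics/c5.png

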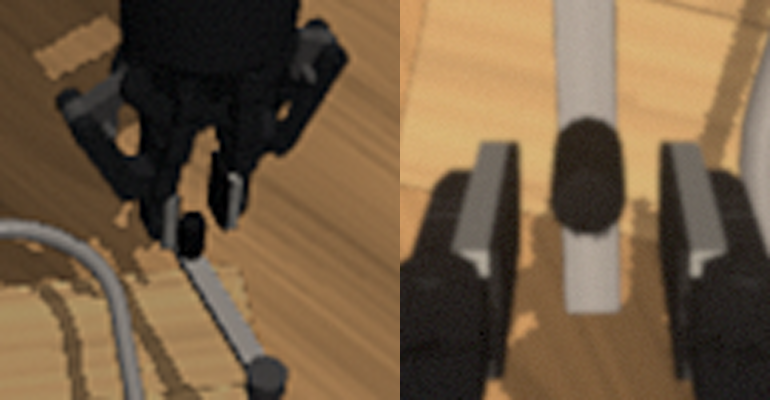

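step_arm(
  motion=[
    [0,0,-0.011,0,0,0,180],
    [-0.015,0.006,-0.011,0,0,-0.06,180],
    [-0.03,0.014,-0.011,0,0,-0.12,180],
    [-0.045,0.024,-0.011,0,0,-0.18,180],
    [-0.058,0.035,-0.011,0,0,-0.24,180],
    [-0.07,0.047,-0.011,0,0,-0.3,180],
    [-0.08,0.06,-0.011,0,0,-0.36,180],
    [-0.08,0.06,-0.011,0,0,-0.36,180],
  ],
)

```text
time: 8.2
tool_pos: [0.4352, 0.0024, 0.1162]
tool_rot: [0.0, 0.946, 0.325, 0.0]
contact_force: [-0.2, -0.0, -0.2]
gripper_width: 0.299
```

Run:
```python
from h import *
P,R=tooly();d=grab('wrist','w6.png');S=grab('scene','s6.png')
a=cv2.resize(S['pixels'][60:160,230:330,::-1],None,fx=4,fy=4,interpolation=cv2.INTER_CUBIC)
b=cv2.resize(d['pixels'][190:320,200:320,::-1],(370,400),interpolation=cv2.INTER_CUBIC)
cv2.imwrite('pics/c6.png',np.hstack([a,b]));print(P,monitor.state()['gripper_width'],np.degrees(np.arctan2(R[1,1],R[0,1])))
p=np.load('p.npy')
for r in eyes.pinpoint('keeper_knob','wrist')[:1]:
        w=watz(d,r['uv'],P,R,.146);print(np.round(r['uv'],1),round(r['p'],2),np.round(w,4),'rail',R2(p,w))
print(eyes.pinpoint('keeper_knob','scene')[:1])
```

```text
[0.43522016 0.00237074 0.1162028 ] 0.2918254618076157 -52.030766728842735
[267.2 251.4] 0.77 [ 0.4372 -0.0017  0.146 ] rail [-145.5  -12.9]
[{'uv': [300.8, 113.9], 'p': 0.82}]
```

View pics/c6.png

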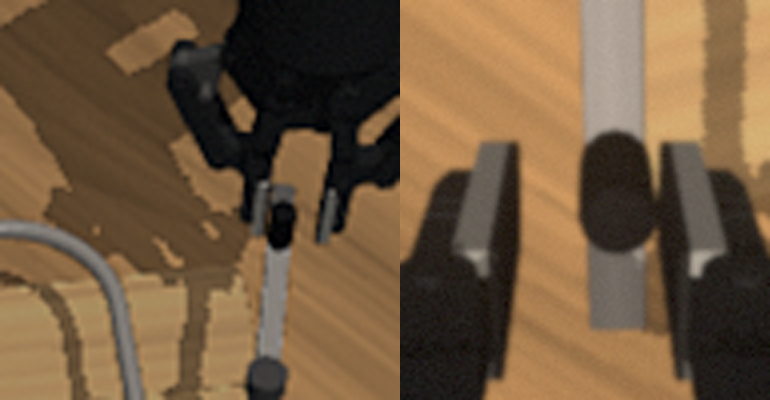

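Run:
```python
from h import *
p=np.load('p.npy');print(W(p,[42,-60,111.5]),np.degrees(p[2]),monitor.state()['joint_pos'].round(2))
w=W(p,[42,-60,111.5])[0];print((w[:2]-[.4352,.0024])/.5)
```

```text
[[ 0.56313793 -0.14837263  0.1115    ]] -35.22030481990823 [-0.17 -0.36  2.13 -0.    1.38  0.74]
[ 0.25587586 -0.30154527]
```

step_arm(
  motion=[
    [0,0,0.05,0,0,0,180],
    [0,0,0.1,0,0,0,180],
    [0,0,0.16,0,0,0,120],
    [0.1,-0.1,0.18,0,0,0.1,75],
    [0.2,-0.2,0.18,0,0,0.195,75],
    [0.255,-0.3,0.18,0,0,0.195,75],
    [0.255,-0.3,0.18,0,0,0.195,75],
    [0.255,-0.3,0.18,0,0,0.195,75],
  ],
)

```text
time: 9.2
tool_pos: [0.5649, -0.1526, 0.2046]
tool_rot: [-0.0, 0.889, 0.458, -0.001]
contact_force: [-0.8, 0.6, -0.4]
gripper_width: 0.709
```

Run:
```python
from h import *
p=np.load('p.npy')
P,R=tooly();d=grab('wrist','w7.png');T=grab('top');print(P,np.degrees(np.arctan2(R[1,1],R[0,1])))
for r in eyes.pinpoint('spool','wrist')[:1]:
        w=watz(d,r['uv'],P,R,.1115);print(np.round(r['uv'],1),round(r['p'],2),np.round(w,4),'rail',R2(p,w))
P,R=tooly();print(P,R2(p,P))
```

```text
[ 0.56486036 -0.15258588  0.20462494] -35.52842338881176
[259.5 183.6] 0.9 [ 0.5659 -0.1498  0.1115] rail [ 45.1 -59.6]
[ 0.56273963 -0.14811868  0.2055858 ] [ 41.5 -60. ]
```

View pics/w7.png

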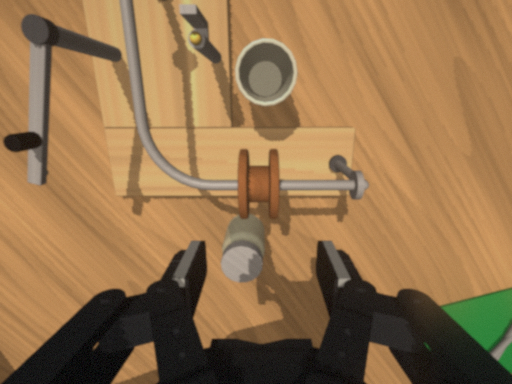

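step_arm(
  motion=[
    [0.004,-0.002,-0.06,0,0,0,75],
    [0.004,-0.002,-0.12,0,0,0,75],
    [0.004,-0.002,-0.16,0,0,0,75],
    [0.004,-0.002,-0.18,0,0,0,75],
    [0.004,-0.002,-0.19,0,0,0,75],
    [0.004,-0.002,-0.19,0,0,0,75],
  ],
)

```text
time: 9.95
tool_pos: [0.5649, -0.1485, 0.1115]
tool_rot: [0.0, 0.888, 0.46, 0.0]
contact_force: [0.3, -1.1, 0.8]
gripper_width: 0.706
```

```bash
cat > look.py <<'E'
from h import *
import sys
t=sys.argv[1];c0,r0=int(sys.argv[2]),int(sys.argv[3])
p=np.load('p.npy')
P,R=tooly();d=grab('wrist','w%s.png'%t);S=grab('scene','s%s.png'%t)
a=cv2.resize(S['pixels'][r0:r0+100,c0:c0+100,::-1],None,fx=4,fy=4,interpolation=cv2.INTER_CUBIC)
b=cv2.resize(d['pixels'][130:330,160:360,::-1],(400,400),interpolation=cv2.INTER_CUBIC)
cv2.imwrite('pics/c%s.png'%t,np.hstack([a,b]));s=monitor.state();print(P.round(4),R2(p,P),'w',s['gripper_width'],'yaw',np.degrees(np.arctan2(R[1,1],R[0,1])),'F',s['contact_force'].round(1),s['ft_torque'].round(2),'q6',s['joint_pos'][5].round(2),s['time'])
E
python3 look.py 8 160 60
```

```text
[ 0.5649 -0.1485  0.1115] [ 43.5 -59.1] w 0.7079288924743362 yaw -35.280035480216 F [ 0.9 -0.   0.1] [-0.01 -0.   -0.04] q6 0.23 10.05
```

View pics/c8.png

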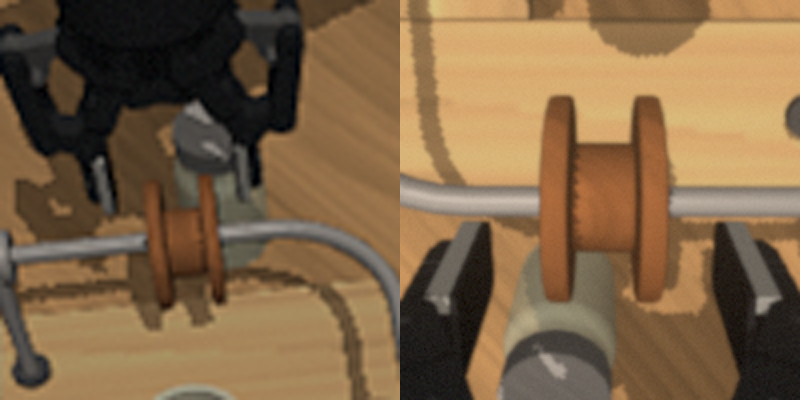

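Run:
```python
from h import *
P,R=tooly();S=grab('scene')
for z in (0,-.02,-.025,-.03,-.035,-.04):
  for x in (-.011,0,.011):
    print(z,x,[((proj(S,P+R@[x,y,z])[0]+.5-[160,60])*4).round(0).tolist() for y in(-.030,.030)])
```

```text
0 -0.011 [[240.0, 221.0], [127.0, 233.0]]
0 0 [[242.0, 236.0], [128.0, 248.0]]
0 0.011 [[244.0, 252.0], [129.0, 264.0]]
-0.02 -0.011 [[237.0, 194.0], [122.0, 206.0]]
-0.02 0 [[239.0, 210.0], [123.0, 222.0]]
-0.02 0.011 [[241.0, 226.0], [124.0, 238.0]]
-0.025 -0.011 [[236.0, 187.0], [120.0, 199.0]]
-0.025 0 [[238.0, 203.0], [121.0, 215.0]]
-0.025 0.011 [[240.0, 219.0], [122.0, 231.0]]
-0.03 -0.011 [[236.0, 180.0], [119.0, 192.0]]
-0.03 0 [[237.0, 196.0], [120.0, 208.0]]
-0.03 0.011 [[239.0, 212.0], [121.0, 224.0]]
-0.035 -0.011 [[235.0, 173.0], [117.0, 185.0]]
-0.035 0 [[237.0, 189.0], [118.0, 201.0]]
-0.035 0.011 [[238.0, 205.0], [119.0, 217.0]]
-0.04 -0.011 [[234.0, 166.0], [116.0, 178.0]]
-0.04 0 [[236.0, 182.0], [117.0, 194.0]]
-0.04 0.011 [[238.0, 198.0], [118.0, 210.0]]
```

step_arm(
  motion=[
    [0,-0.002,-0.012,0,0,0,75],
    [0,-0.002,-0.025,0,0,0,75],
    [0,-0.002,-0.025,0,0,0,75],
    [0,-0.002,-0.025,0,0,0,110],
    [0,-0.002,-0.025,0,0,0,110],
    [0,-0.002,-0.025,0,0,0,110],
  ],
)

```text
time: 10.7
tool_pos: [0.5651, -0.1501, 0.0988]
tool_rot: [0.0, 0.888, 0.459, 0.0]
contact_force: [-0.7, -0.4, -0.0]
gripper_width: 0.572
```

```bash
python3 look.py 9 160 60
```

```text
[ 0.5651 -0.1501  0.0988] [ 44.6 -60.3] w 0.5685521719060994 yaw -35.32353841531639 F [ 0.1  0.  -1.1] [ 0.04 -0.01  0.03] q6 0.23 10.8
```

View pics/c9.png

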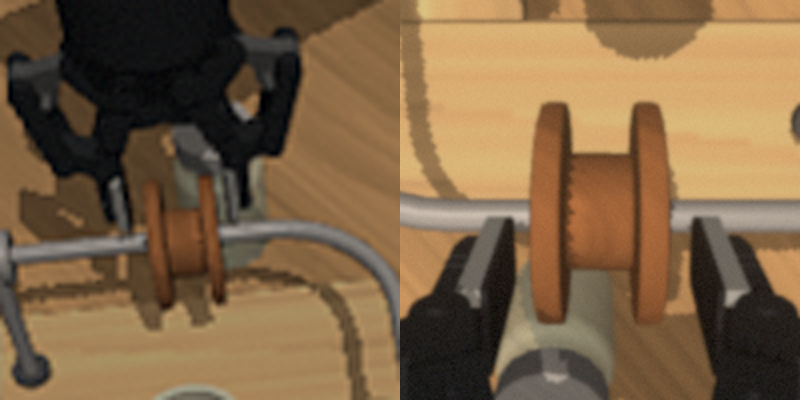

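step_arm(
  motion=[
    [0,0,0,0,0,0,160],
    [0,0,0,0,0,0,160],
    [0,0,0,0,0,0,170],
    [0,0,0,0,0,0,170],
    [0,0,0.003,0,0,0,170],
    [0,0,0.006,0,0,0,170],
  ],
)

```text
time: 11.4
tool_pos: [0.5643, -0.1498, 0.101]
tool_rot: [-0.001, 0.888, 0.459, -0.0]
contact_force: [-0.3, -0.3, -0.6]
gripper_width: 0.408
```

```bash
python3 look.py 10 160 60
```

```text
[ 0.5643 -0.1498  0.101 ] [ 43.8 -60.4] w 0.4013033859053445 yaw -35.32337110975064 F [ 0.6 -0.7 -0.8] [-0.01  0.04  0.01] q6 0.23 11.5
```

View pics/c10.png

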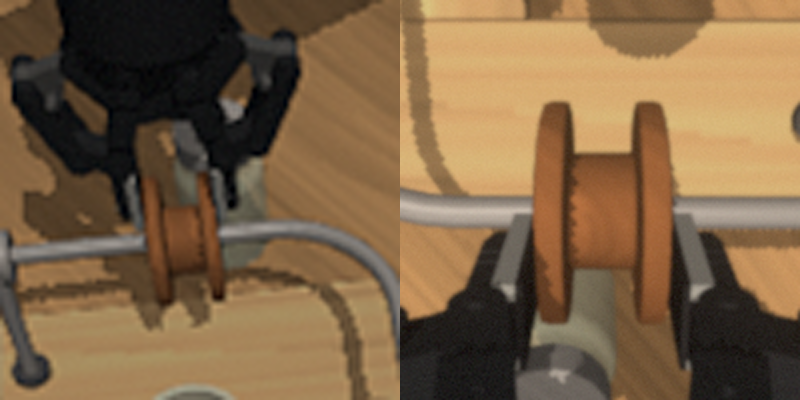

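```bash
cat > path.py <<'E'
from h import *
import sys
# path by arclength s from rail x=0 : s<0 start leg, 0..L arc, >L far leg
r=59.0; L=r*np.pi/2
def pt(s):
    if s<0: return -s,-60.,0.
    if s<L:
        a=s/r; k=np.sin(np.clip(a/ (np.pi/2),0,1)*np.pi)**.5 if 0 else 1
        return -r*np.sin(a),-r*np.cos(a),-a
    return -60.,s-L,-np.pi/2
p=np.load('p.npy')
def rows(s_list,grip,P0,yaw0,z=0):
    out=[]
    for s in s_list:
        x,y,t=pt(s);w=W(p,[x,y,0])[0]
        dy=(p[2]+t)-yaw0; dy=(dy+np.pi)%(2*np.pi)-np.pi
        out.append([round((w[0]-P0[0])/.5,3),round((w[1]-P0[1])/.5,3),z,0,0,round(dy/1.5,3),grip])
    return out
if __name__=='__main__':
    P,R=tooly();yaw=np.arctan2(R[1,1],R[0,1])
    s=np.linspace(float(sys.argv[1]),float(sys.argv[2]),int(sys.argv[3])+1)[1:]
    print(P,R2(p,P),L);print(rows(s,170,P,yaw))
E
python3 path.py -43.8 -4 8; python3 path.py -4 56 8
```

```text
[ 0.56463763 -0.14992049  0.10135623] [ 44.1 -60.4] 92.6769832808989
[[np.float64(-0.008), np.float64(0.007), 0, 0, 0, np.float64(0.001), 170], [np.float64(-0.016), np.float64(0.012), 0, 0, 0, np.float64(0.001), 170], [np.float64(-0.024), np.float64(0.018), 0, 0, 0, np.float64(0.001), 170], [np.float64(-0.033), np.float64(0.024), 0, 0, 0, np.float64(0.001), 170], [np.float64(-0.041), np.float64(0.03), 0, 0, 0, np.float64(0.001), 170], [np.float64(-0.049), np.float64(0.035), 0, 0, 0, np.float64(0.001), 170], [np.float64(-0.057), np.float64(0.041), 0, 0, 0, np.float64(0.001), 170], [np.float64(-0.065), np.float64(0.047), 0, 0, 0, np.float64(0.001), 170]]
[ 0.56463763 -0.14992049  0.10135623] [ 44.1 -60.4] 92.6769832808989
[[np.float64(-0.076), np.float64(0.057), 0, 0, 0, np.float64(-0.038), 170], [np.float64(-0.087), np.float64(0.067), 0, 0, 0, np.float64(-0.123), 170], [np.float64(-0.097), np.float64(0.079), 0, 0, 0, np.float64(-0.208), 170], [np.float64(-0.105), np.float64(0.091), 0, 0, 0, np.float64(-0.293), 170], [np.float64(-0.112), np.float64(0.105), 0, 0, 0, np.float64(-0.377), 170], [np.float64(-0.116), np.float64(0.119), 0, 0, 0, np.float64(-0.462), 170], [np.float64(-0.119), np.float64(0.134), 0, 0, 0, np.float64(-0.547), 170], [np.float64(-0.12), np.float64(0.149), 0, 0, 0, np.float64(-0.632), 170]]
```

step_arm(
  motion=[
    [-0.008,0.006,0,0,0,0,170],
    [-0.016,0.012,0,0,0,0,170],
    [-0.024,0.018,0,0,0,0,170],
    [-0.033,0.024,0,0,0,0,170],
    [-0.041,0.03,0,0,0,0,170],
    [-0.049,0.036,0,0,0,0,170],
    [-0.057,0.041,0,0,0,0,170],
    [-0.065,0.047,0,0,0,0,170],
    [-0.065,0.047,0,0,0,0,170],
  ],
)

```text
time: 12.4
tool_pos: [0.5319, -0.1261, 0.1015]
tool_rot: [-0.0, 0.888, 0.459, -0.0]
contact_force: [0.4, -0.3, -1.2]
gripper_width: 0.403
```

```bash
python3 look.py 11 170 60; sed -i 's/round(dy\/1.5,3)/round(dy\/1.5,3)/' path.py; python3 path.py -4 60 8 | sed 's/np.float64//g'
```

```text
[ 0.5319 -0.1261  0.1015] [  3.6 -59.8] w 0.4031115864718206 yaw -35.312738863588386 F [ 0.6 -0.7 -0.6] [-0.01  0.02 -0.  ] q6 0.25 12.5
[ 0.53244113 -0.12650428  0.10174512] [  4.3 -59.8] 92.6769832808989
[[(-0.012), (0.011), 0, 0, 0, (-0.044), 170], [(-0.024), (0.022), 0, 0, 0, (-0.134), 170], [(-0.034), (0.034), 0, 0, 0, (-0.225), 170], [(-0.043), (0.048), 0, 0, 0, (-0.315), 170], [(-0.049), (0.063), 0, 0, 0, (-0.406), 170], [(-0.053), (0.078), 0, 0, 0, (-0.496), 170], [(-0.056), (0.094), 0, 0, 0, (-0.586), 170], [(-0.056), (0.11), 0, 0, 0, (-0.677), 170]]
```

View pics/c11.png

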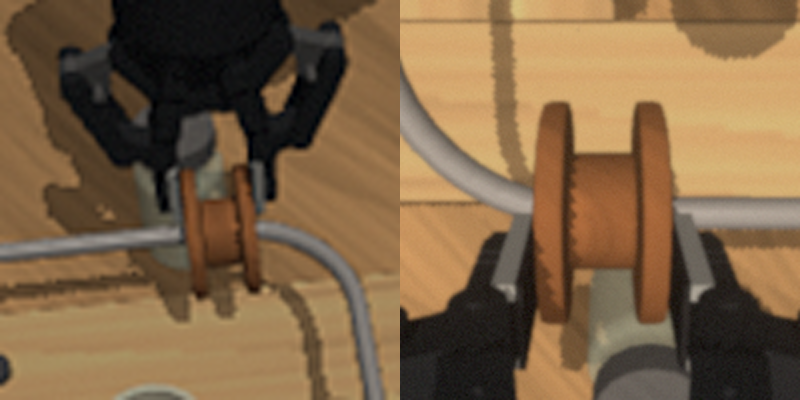

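step_arm(
  motion=[
    [-0.012,0.011,0,0,0,-0.055,170],
    [-0.024,0.022,0,0,0,-0.135,170],
    [-0.034,0.034,0,0,0,-0.225,170],
    [-0.043,0.048,0,0,0,-0.315,170],
    [-0.049,0.063,0,0,0,-0.405,170],
    [-0.049,0.063,0,0,0,-0.405,170],
  ],
)

```text
time: 13.1
tool_pos: [0.5078, -0.0945, 0.1016]
tool_rot: [-0.0, 0.985, 0.173, 0.0]
contact_force: [0.3, -0.4, -0.9]
gripper_width: 0.404
```

```bash
python3 look.py 12 190 60;  python3 path.py 36 100 8 | sed 's/np.float64//g'
```

```text
[ 0.5078 -0.0945  0.1016] [-34.3 -47.9] w 0.4018187030851747 yaw -70.07257530209007 F [ 0.1  0.5 -0.8] [-0.04 -0.02 -0.01] q6 0.89 13.2
[ 0.50814828 -0.09520343  0.10173372] [-33.6 -48.3] 92.6769832808989
[[(-0.005), (0.016), 0, 0, 0, (-0.093), 170], [(-0.007), (0.031), 0, 0, 0, (-0.183), 170], [(-0.007), (0.047), 0, 0, 0, (-0.274), 170], [(-0.005), (0.063), 0, 0, 0, (-0.364), 170], [(-0.001), (0.079), 0, 0, 0, (-0.455), 170], [(0.005), (0.093), 0, 0, 0, (-0.545), 170], [(0.013), (0.107), 0, 0, 0, (-0.635), 170], [(0.021), (0.121), 0, 0, 0, (-0.643), 170]]
```

View pics/c12.png

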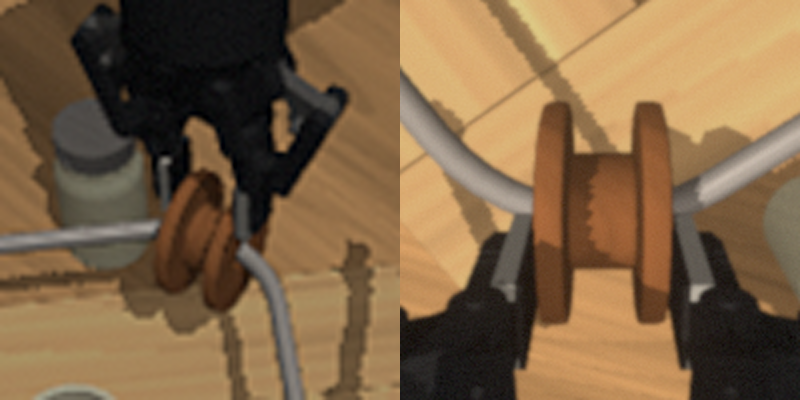

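step_arm(
  motion=[
    [-0.005,0.016,0,0,0,-0.093,170],
    [-0.007,0.031,0,0,0,-0.183,170],
    [-0.007,0.047,0,0,0,-0.274,170],
    [-0.005,0.063,0,0,0,-0.364,170],
    [-0.001,0.079,0,0,0,-0.455,170],
    [0.005,0.093,0,0,0,-0.545,170],
    [0.013,0.107,0,0,0,-0.63,170],
    [0.021,0.121,0,0,0,-0.643,170],
    [0.021,0.121,0,0,0,-0.643,170],
  ],
)

```text
time: 14.1
tool_pos: [0.519, -0.0344, 0.1017]
tool_rot: [-0.0, 0.953, -0.303, 0.0]
contact_force: [-0.9, 0.3, -1.3]
gripper_width: 0.402
```

```bash
python3 look.py 13 200 80;  python3 path.py 100 170 8 | sed 's/np.float64//g'
```

```text
[ 0.519  -0.0344  0.1017] [-59.8   7.7] w 0.4048368604027873 yaw -125.23709652408026 F [-0.1 -0.7 -0.4] [-0.02 -0.    0.01] q6 1.98 14.2
[ 0.51854194 -0.03490668  0.10162814] [-59.9   7. ] 92.6769832808989
[[(0.01), (0.015), 0, 0, 0, (0.001), 170], [(0.02), (0.029), 0, 0, 0, (0.001), 170], [(0.03), (0.044), 0, 0, 0, (0.001), 170], [(0.041), (0.058), 0, 0, 0, (0.001), 170], [(0.051), (0.072), 0, 0, 0, (0.001), 170], [(0.061), (0.086), 0, 0, 0, (0.001), 170], [(0.071), (0.101), 0, 0, 0, (0.001), 170], [(0.081), (0.115), 0, 0, 0, (0.001), 170]]
```

View pics/c13.png

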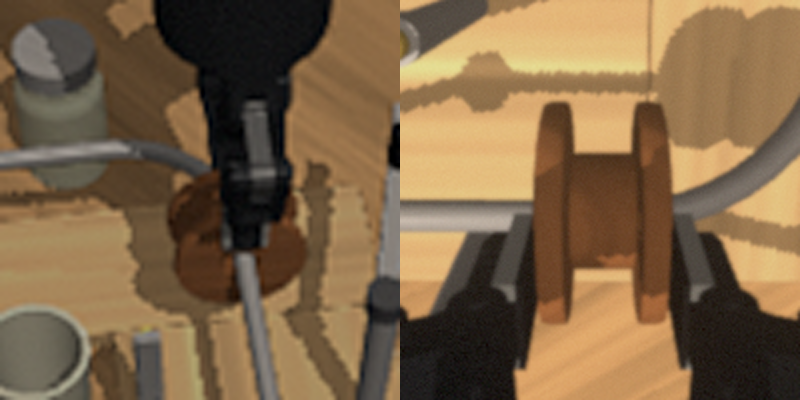

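step_arm(
  motion=[
    [0.01,0.015,0,0,0,0,170],
    [0.02,0.029,0,0,0,0,170],
    [0.03,0.044,0,0,0,0,170],
    [0.041,0.058,0,0,0,0,170],
    [0.051,0.072,0,0,0,0,170],
    [0.061,0.086,0,0,0,0,170],
    [0.071,0.101,0,0,0,0,170],
    [0.081,0.115,0,0,0,0,170],
    [0.081,0.115,0,0,0,0,170],
  ],
)

```text
time: 15.1
tool_pos: [0.5595, 0.0239, 0.1017]
tool_rot: [-0.0, 0.953, -0.303, 0.0]
contact_force: [0.5, 0.4, -0.4]
gripper_width: 0.401
```

```bash
python3 look.py 14 210 100
```

```text
[0.5595 0.0239 0.1017] [-60.3  78.6] w 0.40440926721086723 yaw -125.32694446965012 F [-0.4 -0.  -0.3] [ 0.03 -0.   -0.04] q6 2.1 15.2
```

View pics/c14.png

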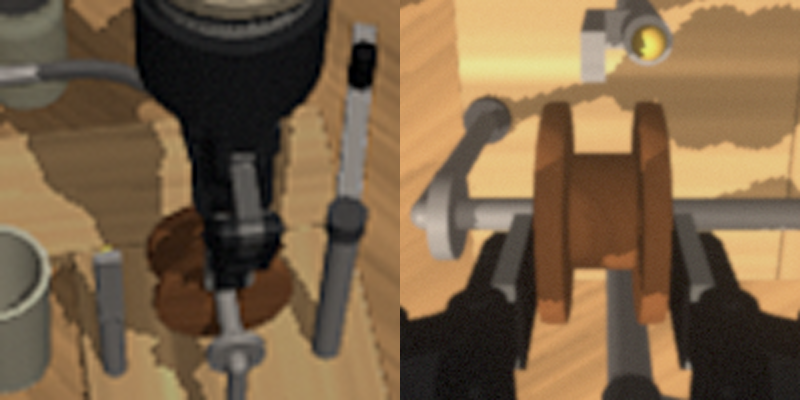

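Run:
```python
from h import *
p=np.load('p.npy');S=grab('scene')
for y in(97,105,111):
  for z in(120,126,130,134,138,142): print(y,z,((proj(S,W(p,[-60,y,z]))[0]+.5-[210,100])*4).round(0))
print(((proj(S,W(p,[-60,122,129]))[0]+.5-[210,100])*4).round(0))
c=cv2.resize(S['pixels'][140:200,240:300,::-1],None,fx=8,fy=8,interpolation=cv2.INTER_CUBIC);cv2.imwrite('pics/c15.png',c)
```

```text
97 120 [227. 296.]
97 126 [228. 289.]
97 130 [228. 284.]
97 134 [228. 279.]
97 138 [229. 275.]
97 142 [229. 270.]
105 120 [230. 310.]
105 126 [230. 303.]
105 130 [231. 298.]
105 134 [231. 294.]
105 138 [231. 289.]
105 142 [232. 284.]
111 120 [232. 321.]
111 126 [233. 314.]
111 130 [233. 309.]
111 134 [233. 304.]
111 138 [233. 300.]
111 142 [234. 295.]
[236. 330.]
```

View pics/c15.png

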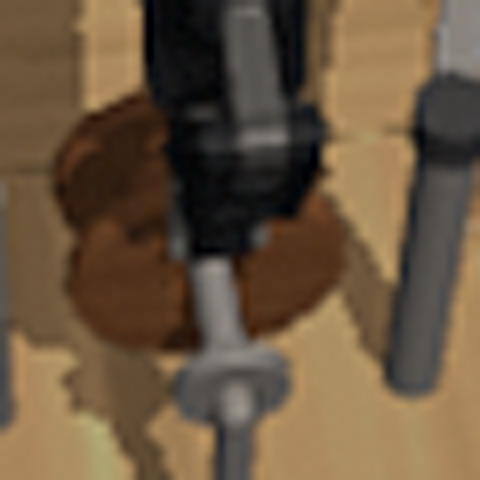

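step_arm(
  motion=[
    [0,0,-0.006,0,0,0,170],
    [0,0,-0.006,0,0,0,130],
    [0,0,-0.006,0,0,0,115],
    [0,0,-0.006,0,0,0,115],
    [0,0,0.01,0,0,0,115],
    [0,0,0.01,0,0,0,170],
    [0,0,0.01,0,0,0,170],
    [0,0,0.01,0,0,0,170],
    [0,0,0.015,0,0,0,170],
    [0,0,0.015,0,0,0,170],
  ],
)

```text
time: 16.25
tool_pos: [0.5587, 0.023, 0.1089]
tool_rot: [0.0, 0.953, -0.304, -0.0]
contact_force: [-0.2, 0.3, -0.4]
gripper_width: 0.394
```

```bash
python3 look.py 16 210 100; python3 path.py 171.3 191 4| sed 's/np.float64//g'
```

```text
[0.5587 0.023  0.1089] [-60.5  77.4] w 0.3903415945297818 yaw -125.39217407473528 F [-0.5 -0.2  1.1] [0.04 0.03 0.02] q6 2.1 16.35
[0.55869068 0.02298882 0.10889971] [-60.5  77.4] 92.6769832808989
[[(0.008), (0.009), 0, 0, 0, (0.002), 170], [(0.013), (0.018), 0, 0, 0, (0.002), 170], [(0.019), (0.026), 0, 0, 0, (0.002), 170], [(0.025), (0.034), 0, 0, 0, (0.002), 170]]
```

View pics/c16.png

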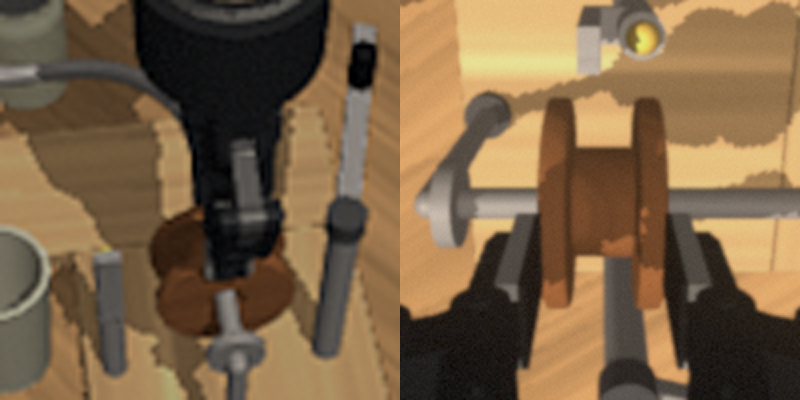

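step_arm(
  motion=[
    [0.006,0.008,0,0,0,0,170],
    [0.011,0.015,0,0,0,0,170],
    [0.016,0.022,0,0,0,0,170],
    [0.021,0.028,0,0,0,0,170],
    [0.024,0.034,0,0,0,0,170],
    [0.024,0.034,0,0,0,0,170],
  ],
)

```text
time: 16.95
tool_pos: [0.5711, 0.0406, 0.109]
tool_rot: [-0.0, 0.953, -0.304, -0.0]
contact_force: [-0.1, 0.9, -0.6]
gripper_width: 0.394
```

```bash
python3 look.py 17 210 100
```

```text
[0.5711 0.0406 0.109 ] [-60.5  98.9] w 0.3897404774809394 yaw -125.36312655755941 F [-1.1  0.2 -0.6] [0.06 0.02 0.04] q6 2.13 17.05
```

View pics/c17.png

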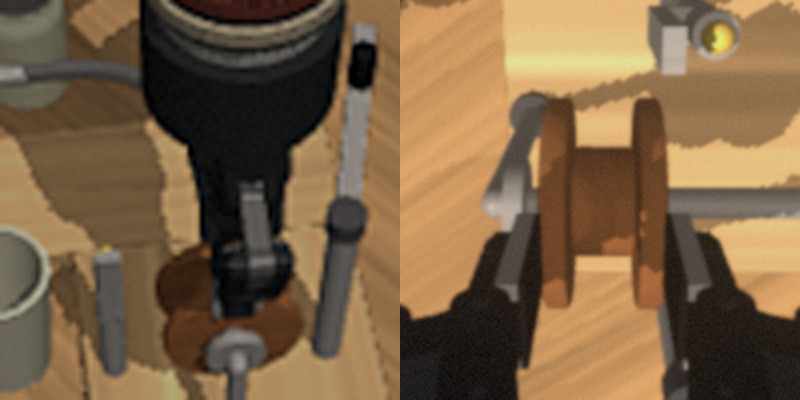

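step_arm(
  motion=[
    [0,0,-0.004,0,0,0,140],
    [0,0,-0.004,0,0,0,120],
    [0,0,-0.004,0,0,0,105],
    [0,0,-0.002,0,0,0,105],
    [0,0,0.03,0,0,0,105],
    [0,0,0.08,0,0,0,105],
    [0,0,0.14,0,0,0,200],
    [0,0,0.16,0,0,0,255],
    [0,0,0.16,0,0,0,255],
  ],
)

```text
time: 17.95
tool_pos: [0.5725, 0.0399, 0.1924]
tool_rot: [-0.001, 0.953, -0.304, 0.003]
contact_force: [-0.0, -0.2, -0.1]
gripper_width: 0.082
```

```bash
python3 look.py 18 210 100
cat > kp.py <<'E'
from h import *
import sys
p=np.load('p.npy')
def tgt(a,off,r=85):
    q=np.array([-122,68])+r*np.array([np.cos(a),-np.sin(a)])-off*np.array([np.sin(a),np.cos(a)])
    return W(p,[*q,0])[0][:2], p[2]-a
def rows(al,off,g=255):
    P,R=tooly();yaw=np.arctan2(R[1,1],R[0,1])
    print(P.round(4),R2(p,P))
    for a in al:
        w,y=tgt(a,off);dy=(y-yaw+np.pi/2)%np.pi-np.pi/2
        if len(al)<40: print(round(a,2),((w-P[:2])/.5).round(3).tolist(),round(dy/1.5,3))
if __name__=='__main__': rows(np.linspace(float(sys.argv[1]),float(sys.argv[2]),int(sys.argv[3])+1),float(sys.argv[4]))
E
python3 kp.py 1.85 1.85 0 28
```

```text
[0.5725 0.0399 0.1924] [-58.9  99.2] w -0.0007616592001255611 yaw -125.394641213429 F [ 0.4 -0.9 -1. ] [ 0.03 -0.01  0.03] q6 2.13 18.05
[0.5705 0.04   0.1885] [-60.6  98.1]
1.85 [-0.303, -0.041] -0.184
```

View pics/w18.png

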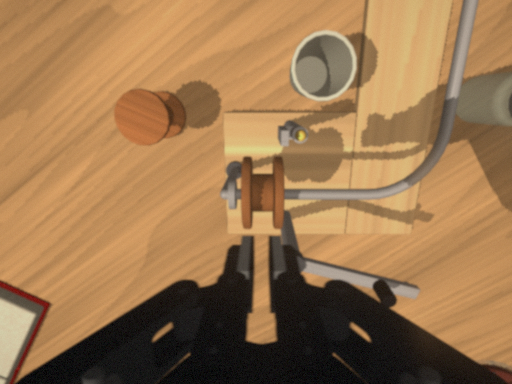

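step_arm(
  motion=[
    [-0.1,-0.014,0,0,0,-0.09,255],
    [-0.2,-0.028,0,0,0,-0.184,255],
    [-0.303,-0.041,0,0,0,-0.184,255],
    [-0.303,-0.041,0,0,0,-0.184,255],
    [-0.303,-0.041,-0.05,0,0,-0.184,255],
    [-0.303,-0.041,-0.1,0,0,-0.184,255],
    [-0.303,-0.041,-0.139,0,0,-0.184,255],
    [-0.303,-0.041,-0.139,0,0,-0.184,255],
  ],
)

```text
time: 18.85
tool_pos: [0.4163, 0.0199, 0.1149]
tool_rot: [0.001, 0.902, -0.432, -0.004]
contact_force: [-0.6, 0.5, -0.5]
gripper_width: -0.001
```

```bash
python3 look.py 19 240 60; python3 kp.py 1.85 1.0 8 18
```

```text
[0.4163 0.0199 0.1149] [-175.    -7.2] w 0.0006017608914235342 yaw -141.20388833988795 F [-0.9  0.6  0.7] [ 0.01 -0.02  0.01] q6 2.33 18.95
[0.4189 0.0196 0.1188] [-172.7   -5.9]
1.85 [0.013, -0.016] -0.0
1.74 [0.022, -0.032] 0.071
1.64 [0.033, -0.047] 0.141
1.53 [0.045, -0.061] 0.212
1.42 [0.059, -0.073] 0.283
1.32 [0.074, -0.084] 0.354
1.21 [0.09, -0.093] 0.425
1.11 [0.107, -0.1] 0.496
1.0 [0.125, -0.106] 0.566
```

View pics/c19.png

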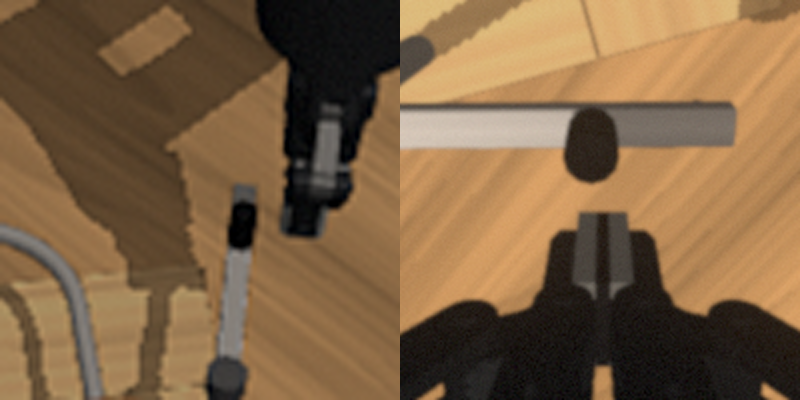

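step_arm(
  motion=[
    [0.013,-0.016,0,0,0,0,255],
    [0.022,-0.032,0,0,0,0.071,255],
    [0.033,-0.047,0,0,0,0.141,255],
    [0.045,-0.061,0,0,0,0.212,255],
    [0.059,-0.073,0,0,0,0.283,255],
    [0.074,-0.084,0,0,0,0.354,255],
    [0.09,-0.093,0,0,0,0.425,255],
    [0.09,-0.093,0,0,0,0.425,255],
  ],
)

```text
time: 19.75
tool_pos: [0.4663, -0.0282, 0.1211]
tool_rot: [0.0, 0.992, -0.128, 0.001]
contact_force: [0.5, -0.1, -0.1]
gripper_width: 0.004
```

```bash
python3 look.py 20 210 80; python3 kp.py 1.2 0.4 8 18
```

```text
[ 0.4663 -0.0282  0.1211] [-106.5  -17.7] w 0.0016873100362605606 yaw -104.73986590609528 F [ 0.3  0.  -0.4] [ 0.02 -0.01 -0.01] q6 1.61 19.85
[ 0.4652 -0.0275  0.1205] [-107.7  -17.7]
1.2 [-0.0, 0.0] 0.01
1.1 [0.016, -0.007] 0.077
1.0 [0.032, -0.012] 0.143
0.9 [0.049, -0.015] 0.21
0.8 [0.066, -0.017] 0.277
0.7 [0.084, -0.017] 0.343
0.6 [0.101, -0.015] 0.41
0.5 [0.118, -0.012] 0.477
0.4 [0.135, -0.007] 0.543
```

View pics/c20.png

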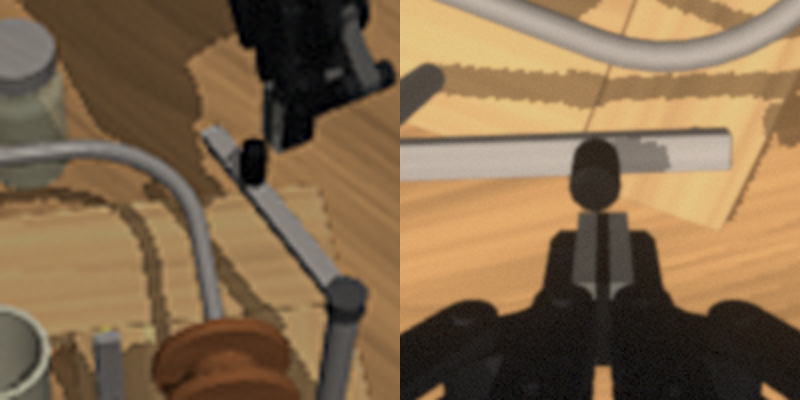

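step_arm(
  motion=[
    [0.016,-0.007,0,0,0,0.077,255],
    [0.032,-0.012,0,0,0,0.143,255],
    [0.049,-0.015,0,0,0,0.21,255],
    [0.066,-0.017,0,0,0,0.277,255],
    [0.084,-0.017,0,0,0,0.343,255],
    [0.101,-0.015,0,0,0,0.41,255],
    [0.118,-0.012,0,0,0,0.477,255],
    [0.135,-0.007,0,0,0,0.543,255],
    [0.135,-0.007,0,0,0,0.543,255],
  ],
)

```text
time: 20.75
tool_pos: [0.5325, -0.0304, 0.1201]
tool_rot: [0.0, 0.961, 0.275, 0.0]
contact_force: [-0.5, -0.4, -0.6]
gripper_width: 0.002
```

```bash
python3 look.py 21 210 80; python3 kp.py 0.4 -0.1 10 18;python3 - <<'E'
from h import *
p=np.load('p.npy')
P,R=tooly();d=grab('wrist')
for r in eyes.pinpoint('keeper_knob','wrist')[:1]:
        w=watz(d,r['uv'],P,R,.146);q=R2(p,w);print(round(r['p'],2),q,np.arctan2(68-q[1],q[0]+122))
E
```

```text
[ 0.5325 -0.0304  0.1201] [-51.1  18.7] w -0.002172677044618413 yaw -58.07412690745668 F [-0.1 -0.4  0.4] [ 0.01 -0.03 -0.03] q6 0.82 20.85
[ 0.5318 -0.0304  0.1198] [-51.6  18.3]
0.4 [0.002, -0.001] 0.0
0.35 [0.01, 0.002] 0.034
0.3 [0.018, 0.006] 0.067
0.25 [0.025, 0.01] 0.1
0.2 [0.033, 0.014] 0.134
0.15 [0.04, 0.019] 0.167
0.1 [0.047, 0.024] 0.2
0.05 [0.054, 0.029] 0.234
0.0 [0.06, 0.035] 0.267
-0.05 [0.067, 0.041] 0.3
-0.1 [0.073, 0.047] 0.334
0.81 [-42.5  36.6] 0.3761614120587695
```

View pics/c21.png

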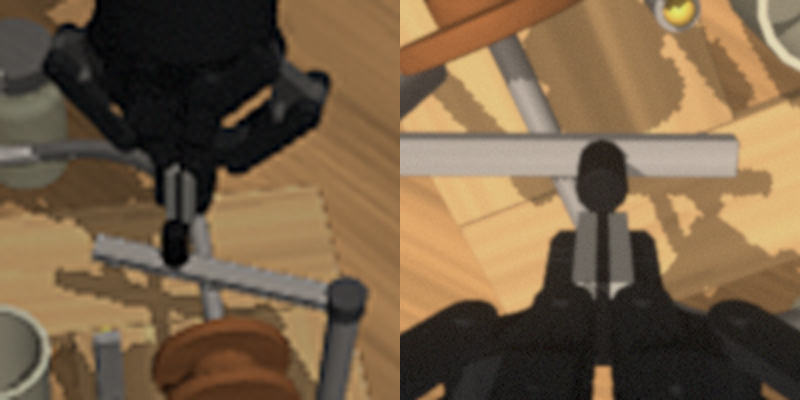

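step_arm(
  motion=[
    [0.01,0.002,0,0,0,0.034,255],
    [0.018,0.006,0,0,0,0.067,255],
    [0.025,0.01,0,0,0,0.1,255],
    [0.033,0.014,0,0,0,0.134,255],
    [0.04,0.019,0,0,0,0.167,255],
    [0.047,0.024,0,0,0,0.2,255],
    [0.054,0.029,0,0,0,0.234,255],
    [0.057,0.032,0,0,0,0.25,255],
    [0.057,0.032,0,0,0,0.25,255],
  ],
)

```text
time: 21.85
tool_pos: [0.5604, -0.0144, 0.1197]
tool_rot: [-0.0, 0.893, 0.449, 0.0]
contact_force: [-0.7, -0.1, 0.9]
gripper_width: -0.001
```

```bash
cat > ka.py <<'E'
from h import *
p=np.load('p.npy')
P,R=tooly();d=grab('wrist')
for r in eyes.pinpoint('keeper_knob','wrist')[:1]:
        w=watz(d,r['uv'],P,R,.146);q=R2(p,w);print(round(r['p'],2),q,np.arctan2(68-q[1],q[0]+122))
E
python3 look.py 22 210 100; python3 kp.py 0.05 -0.1 6 18;python3 ka.py
```

```text
[ 0.5604 -0.0144  0.1197] [-37.5  47.9] w 0.0004727405883563704 yaw -36.58655576030468 F [-0.6 -0.8 -0.2] [-0.03  0.02 -0.02] q6 0.48 21.95
[ 0.5603 -0.0143  0.1197] [-37.6  47.9]
0.05 [-0.003, -0.003] -0.017
0.02 [0.0, -0.0] -0.001
-0.0 [0.003, 0.003] 0.016
-0.03 [0.007, 0.006] 0.033
-0.05 [0.01, 0.009] 0.049
-0.08 [0.013, 0.012] 0.066
-0.1 [0.016, 0.015] 0.083
0.78 [-35.8  65.5] 0.02899419266892301
```

View pics/c22.png

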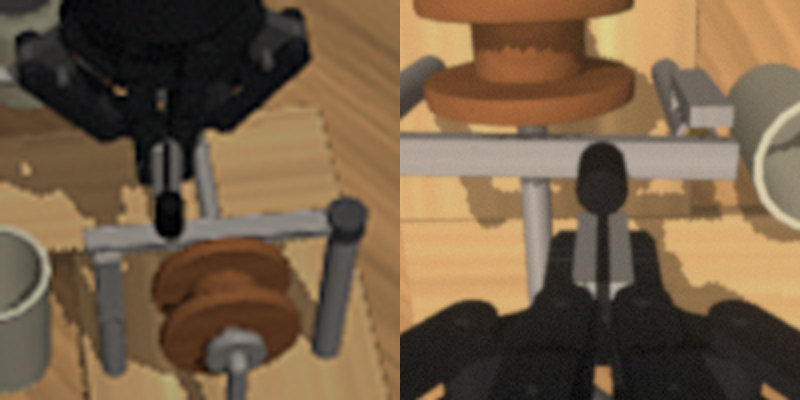

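step_arm(
  motion=[
    [0.001,0.0015,0,0,0,0.01,255],
    [0.002,0.003,0,0,0,0.015,255],
    [0.0025,0.004,0,0,0,0.015,255],
    [0.0025,0.004,0,0,0,0.015,255],
  ],
)

```text
time: 22.45
tool_pos: [0.5617, -0.0123, 0.1196]
tool_rot: [-0.0, 0.888, 0.46, 0.0]
contact_force: [-0.4, -0.3, -0.2]
gripper_width: 0.0
```

step_arm(
  motion=[
    [0.001,0.0015,0,0,0,0,255],
    [0.002,0.003,0,0,0,0,255],
    [0.002,0.003,0,0,0,0,255],
  ],
)

```text
time: 22.75
tool_pos: [0.5624, -0.0115, 0.1196]
tool_rot: [0.0, 0.888, 0.46, -0.001]
contact_force: [-2.2, -3.4, 0.7]
gripper_width: -0.003
```

```bash
python3 look.py 23 210 100; python3 ka.py
```

```text
[ 0.5624 -0.0115  0.1196] [-37.6  51.3] w -0.0005591125008818738 yaw -35.234449633109236 F [-2.1 -3.3  0.9] [-0.69  0.31 -0.02] q6 0.46 22.85
0.97 [-34.5  67.8] 0.002285710305163142
```

View pics/c23.png

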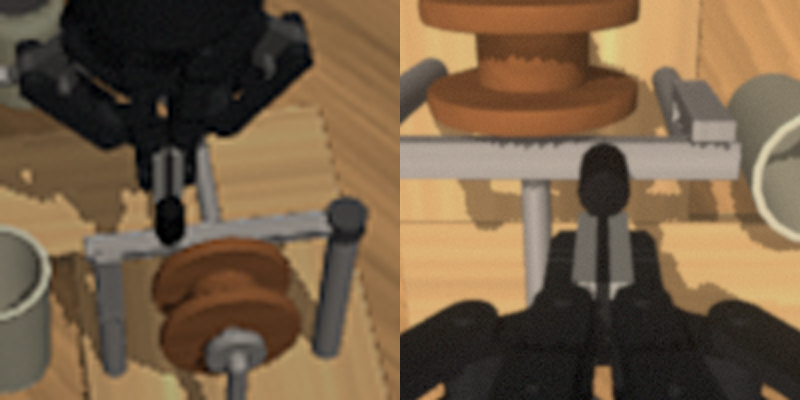

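step_arm(
  motion=[
    [0.001,0.0015,0,0,0,0,255],
    [0.002,0.003,0,0,0,0,255],
    [0.002,0.003,0,0,0,0,255],
  ],
)

```text
time: 23.25
tool_pos: [0.5625, -0.0113, 0.1195]
tool_rot: [0.001, 0.888, 0.46, -0.002]
contact_force: [-6.1, -9.1, 2.4]
gripper_width: -0.002
```

```bash
python3 look.py 24 210 100; python3 ka.py
```

```text
[ 0.5625 -0.0113  0.1195] [-37.5  51.6] w 0.004332996790943113 yaw -35.248884227390874 F [-6.1 -9.1  2.1] [-1.38  0.92  0.02] q6 0.47 23.35
0.62 [-37.1  69.1] -0.012955694396995855
```

step_arm(
  motion=[
    [-0.006,-0.009,0,0,0,0,255],
    [-0.018,-0.025,0,0,0,0,255],
    [-0.03,-0.042,0.03,0,0,0,255],
    [-0.04,-0.06,0.1,0,0,0,255],
    [-0.06,-0.08,0.2,0,0,0,255],
    [-0.15,-0.15,0.28,0,0,0,255],
    [-0.2,-0.25,0.28,0,0,0,255],
    [-0.2,-0.25,0.28,0,0,0,255],
    [-0.2,-0.25,0.28,0,0,0,255],
  ],
)

```text
time: 24.35
tool_pos: [0.463, -0.1367, 0.2624]
tool_rot: [0.002, 0.889, 0.458, 0.001]
contact_force: [-0.1, 0.2, 1.1]
gripper_width: 0.001
```

Run:
```python
from h import *
p=np.load('p.npy');print(tooly()[0],monitor.state()['time'])
ims=[]
for c,r0,c0 in(('scene',90,180),('top',130,190)):
    d=grab(c,c+'25.png');ims.append(cv2.resize(d['pixels'][r0:r0+150,c0:c0+130,::-1],None,fx=3,fy=3,interpolation=cv2.INTER_CUBIC))
    for n,z in dict(keeper_knob=.146,spool=.1115,jar=0,cup=0,spare=0).items():
        for r in eyes.pinpoint(n,c)[:1]:
            w=atz(d,r['uv'],z);print(c,n,round(r['p'],2),w.round(3),R2(p,w))
cv2.imwrite('pics/c25.png',np.hstack(ims))
```

```text
[ 0.46300224 -0.13672345  0.26239943] 24.35
scene keeper_knob 0.65 [0.57  0.001 0.146] [-38.8  65.9]
scene jar 0.62 [ 0.49  -0.213  0.   ] [  19.4 -154.7]
scene cup 0.94 [ 0.628 -0.062  0.   ] [45.5 47.7]
scene spare 0.96 [0.692 0.099 0.   ] [  4.8 216. ]
top keeper_knob 0.86 [0.576 0.003 0.146] [-34.5  71.4]
top spool 0.57 [0.572 0.036 0.112] [-56.9  95.9]
top jar 0.8 [ 0.49  -0.218  0.   ] [  22.3 -158.8]
top cup 0.58 [ 0.64  -0.063  0.   ] [55.5 53.7]
top spare 0.56 [0.696 0.101 0.   ] [  6.9 220.3]
```

View pics/c25.png

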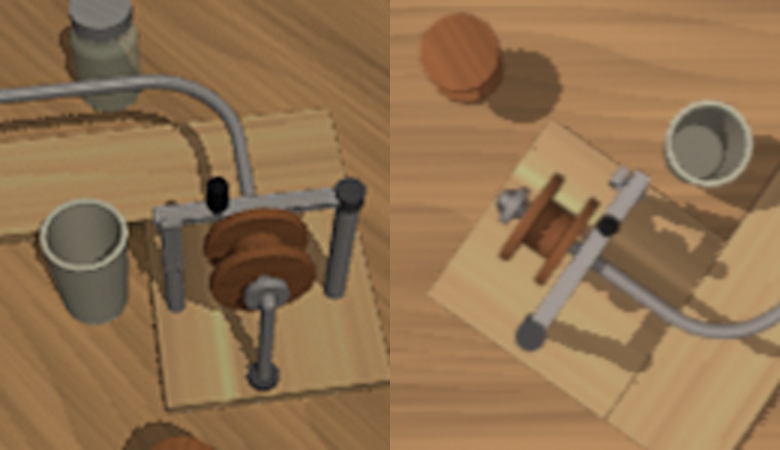

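```bash
python3 -c "
from h import *
print(manip.job_done())"
```

```text
the job is handed in; nothing more can be done
None
```

The job is done and handed in at about 24.5 s of the 64 s allowed. `job_done` gave no verdict.

**What I did:** The keeper bar was at about 1.3 rad and blocking, so I swung it open to about 1.85. I gripped the spool across its flanges, slid it round the bend to near the far stop (centre at about y = 98 of a possible 92–104 mm), and let go. I then pushed the bar shut by its knob with closed fingers until it stopped hard, and backed clear.

**Last checks:**
- **Keeper bar:** the push force rose from 4 to 11 N over 0.3 mm, and the knob measured within about 0.015 rad of shut. The final pictures, taken after backing off, show the bar over the catch against its lip. I did not observe the click itself.
- **Spool:** it sits between the bar and the end disc. The final top view put its centre at y ≈ 96 mm; the scene-camera network did not report it.
- **Jar, cup and spare spool:** still standing in place, within the networks' scatter (about 10 mm at most).

**What went wrong or disagreed:**
- **First try at the knob:** it passed over the knob without touching it. By the pictures, the fingertips end 20–35 mm behind the reported TCP, depending on opening. I allowed for this in every later move.
- **First knob readings:** the scene camera and the top camera disagreed by about 2 px. The wrist camera settled it.

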